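Close a carton and hold it against the sprung fence for taping

TASK

Close the open carton: fold the plain inner flap (on the side away from the robot) down flat first, then the outer flap with the white strip flat over it. Then slide the closed carton, staying on the worktop, squarely against the grey sprung fence and keep pressing it there with a steady push of about 10 newtons, never more than 25, as a third hand for a colleague who will tape it; the program finishes while still pressing, without letting go. Leave the roll of tape, the tape measure and the small box of screws where they are.

Things in the scene. Friction and masses are not known exactly. Their poses are not given: they have to be found in the camera images.
- carton: Loose brown carton, about 0.4 kg, 140 (x) x 180 (y) x 85 mm high, 92 mm with both long flaps closed. Origin: centre of underside; z up, x away from the robot (within 0.4 rad), +y end faces the fence. Short flaps are already folded in and fixed; two long flaps stand open, leaning outward. Pushed on its -y end it slides on the worktop; friction about 2 to 4 N
- inner_flap (a joint): Angle (rad) of the plain long flap; hinge along the carton's y at carton x = +70 mm (far side), z = 85 mm. 0 = closed flat, 1.57 = upright, more = leaning outward (starts 1.75 to 2.3; stop at 2.5). Light friction (0.03 N m) holds it at any angle: about 0.5 N at 60 mm from the hinge moves it
- inner_flap_edge (a point): Middle of the free edge of the plain inner flap, 85 mm from its hinge. Each long flap is 85 mm from hinge to free edge, 176 mm along the hinge, 3 mm thick; closed, they overlap by 30 mm, the outer on top
- outer_flap (a joint): Angle (rad) of the long flap with a white strip 22 mm wide near its free edge; hinge along the carton's y at carton x = -70 mm (robot side), z = 89 mm. 0 = closed flat over the inner flap, 1.57 = upright, more = leaning outward (starts 1.75 to 2.3; stop at 2.5). Friction as the inner flap
- outer_flap_edge (a point): Middle of the free edge of the outer flap, 85 mm from its hinge
- stop: Wooden stop fixed to the worktop, 170 mm wide along its x, 72 mm high, reaching from 35 to 120 mm along +y behind the fence face. Origin: on the worktop (z = 0) below the middle of the fence's front face at rest. Its y points from the carton into the fence (the push direction), z up
- fence (a joint): How far (m) the grey fence plate is pushed back along the stop's +y; 0 at rest, hard end at 0.030. Springs: 1 N per mm, so 0.010 = a push of 10 N. Two guide rods come out of the back of the wooden block as it is pressed: only their steel tips show below about 6 N, a green ring from about 6 N, a red ring from about 15 N (too hard)
- fence_face (a point): Centre of the grey fence plate's front face, 42 mm above the worktop; plate 150 mm wide, from 15 to 71 mm above the worktop; moves with the plate
- tape_roll: Bystander: roll of cream masking tape lying flat, 98 mm across, 36 mm high; origin centre of underside
- tape_rule: Bystander: yellow tape measure, 36 x 82 x 67 mm; origin centre of underside
- fastener_box: Bystander: small card box of screws, 60 x 80 x 52 mm; origin centre of underside
Things that resemble listed ones, but are neither listed nor needed, are in the scene too. What is shaped like the carton but blue or turquoise is not meant.

How it is judged (in metres and radians):
On the way, in this order (a step that is already met when the one before it is completed fails the run):
1. the inner flap is folded down while the outer flap is still open (value of joint inner_flap below 0.15 rad and value of joint outer_flap above 0.6 rad), for 0.2 s.
2. the outer flap is folded down over the inner one, before the carton touches the fence (value of joint each of inner_flap, outer_flap below 0.15 rad and contact force between carton and stop below 0.5 N), for 0.2 s.
3. the closed carton is pressed square against the fence with 6 to 15 N (contact force between carton and stop between 6 and 15 N and angle between the y axis of carton and the y axis of stop, either way round below 0.06 rad and value of joint each of inner_flap, outer_flap below 0.15 rad and angle between carton's own z axis and vertical below 0.06 rad and height (world z) of carton below 0.008 m and contact force between any of the fingers, the arm and carton above 3 N), for 0.5 s.
At the end, for the whole second after the job is handed in: Both long flaps are closed (within 0.15 rad of flat), the carton stands on the worktop, square to the fence within 0.06 rad, and the robot is still pressing it against the sprung fence with 6 to 15 N, steadily through the last second (all of step 3); the arm keeps its last pose, push and grip.
It fails at once if the carton is rammed or pressed against the stop with more than 25 N (contact force between carton and stop above 25 N).
It fails at once if the carton is tipped or lifted (angle between carton's own z axis and vertical above 0.2 rad or height (world z) of carton above 0.03 m).
It fails at once if a bystander is moved by more than 30 mm (distance of any of tape_roll, tape_rule, fastener_box from where it was at the start of the episode above 0.03 m).
It also fails if it takes over 61 s, if anything falls off the work surface, if the arm or the gripper's body presses on something with over 40 N, if the wrist force passes 120 N, or if a joint passes its speed limit or range.

ROBOT

A 6-joint arm with a two-finger parallel gripper is mounted at the origin on the work surface; the furniture and walls round the work are solid. World frame = base frame: x ahead of the robot, y to its left, z up, the work surface at z = 0. Lengths are in m, angles in degrees, forces in N, time in s.
With the tool pointing down it reaches from about 0.4 to 0.825 m from the base axis. Payload 7 kg.
Tool frame: the origin (TCP) lies midway between the tips of the shut fingers; the grasp point (between the pads) lies 19 mm behind it; z points along the fingers, y is the line along which they close (so a half turn about z gives the same grasp; the last joint's range is limited). The gripper opens to 88 mm and grips with 3 to 60 N. Pads are 19 mm wide; open, the fingers measure 130 mm over their backs; the gripper's body (78 mm by 193 mm) begins 47 mm behind the grasp point.
Start: joints at [83.256, 20.546, 0.682, 0, -70.136, -16.507], TCP at [0.266, 0.62, 0.227] pointing down, gripper open.
Joint ranges: [-176.03, 176.03], [-82.01, 121.73], [-58.28, 71.71], [-173.87, 95.51], [-174.79, -0.11], [-173.66, 173.66]. Speed limits (degrees/s): [136.94, 136.94, 172.46, 180, 180, 180].

INTERFACE

Orientations are given as [roll, pitch, yaw] about the fixed x, y, z axes, in that order (R = Rz(yaw) Ry(pitch) Rx(roll)).
In Python, from plant import telemetry, viewer, workorder gives the robot as it stands. The module is installed in compiled form; this text tells all that it offers.
- The arm moves only by the tool carry_out, never from a script. Its argument "rows" is a list of rows, each a list of 6 numbers: the shift along the tool's x, y, z in m, then the turn, a rotation vector about the tool's x, y, z in rad. In form: [[tx, ty, tz, ax, ay, az], ...]. A call has 1 to 8 rows; each row is the pose to reach, as a shift and turn from the pose commanded when the call began, along the tool's axes at that moment; what a row does not reach only later rows make up. A row lasts 1/8 s, in which the tool goes at most 62.5 mm and 10.7 degrees, less where a joint would pass 70% of its speed; a pose out of reach is approached as far as the arm can. A call with a gripper value outside its range is refused whole. "grip" is the gripper's target within -1 to 1 (fully open at 1, half-way at 0, shut at -1), set as the call begins (left out, the last holds). The fingers move at their own pace and stop on an object; the grip force is fixed at half the most. Time passes only in rows, so rows that repeat a pose let the fingers close. It gives the time, the measured TCP pose, the force, the opening and the grip force at its end, in the units of the state.
- telemetry.get_obs(): the state, without advancing time (a new reading comes with each control period).
- viewer.snapshot(name): name is "scene" or "top"; returns the picture (400x640x3 uint8, red, green, blue); there is no depth.
- viewer.camera_info(name): a dict with "intrinsics" (3x3 intrinsics, pixels), "extrinsics" (4x4, takes a point from camera to world coordinates). Camera axes: x right, y down, z forward; pixel columns grow to the right and rows downward; lengths in m; the calibration is good to about 2 mm. A picture is of the moment at which its call begins. camera_info takes no time and is no camera call.
- workorder.close_job(): hands the job in; it is judged then, once.
The state is a dict: "clock": time; "joint_pos": joint angles; "qvel": joint speeds; "tau": joint torques, N m; "tool_pos": TCP position; "orientation": TCP orientation; "force": force on the tool from outside, world axes, zero at the start; "moment": the same for the moment, N m; "opening": finger opening in m; "gripper_force": force on a finger pad.
Only numpy, scipy, OpenCV 4.12 (cv2) and the standard library are available. Lean on these libraries where they do the work, as an engineer would, in place of code of your own. Each camera call takes 0.05 s, during which the arm holds its last target. There are 200 camera calls.

## Working session

There is one attempt and no reset: what is moved stays moved. The work goes in short steps, Python scripts to look and compute and a tool call to move; the robot and the scene stay as the last step left them, time stands still between calls to the robot, and variables do not carry over. Pictures are saved under pics/ and viewed, at most 10 in all, crops included, and the job is handed in when it is done.

Besides the shell and the picture viewer there is one more tool, called after "Emit:" in YAML: its name, and indented under it one key for each argument. carry_out: Moves the arm, as the interface text tells. Its arguments: {"type":"object","properties":{"rows":{"type":"array"},"grip":{"type":"number"}},"required":["rows"]}

```bash
mkdir -p pics
python3 - <<'E'
from plant import telemetry, viewer
import cv2
for n in("scene","top"):
    cv2.imwrite(f"pics/{n}0.png",viewer.snapshot(n)[:,:,::-1]); i=viewer.camera_info(n);print(i)
print(telemetry.get_obs())
E
```

```text
{'intrinsics': array([[458.5357719 ,   0.        , 317.88511904],
       [  0.        , 458.5357719 , 197.71244216],
       [  0.        ,   0.        ,   1.        ]]), 'extrinsics': array([[-0.95050207,  0.23825361, -0.19945181,  0.77054969],
       [ 0.31029882,  0.76118555, -0.56948327,  0.9052775 ],
       [ 0.01613839, -0.60318469, -0.79743826,  1.37277859],
       [ 0.        ,  0.        ,  0.        ,  1.        ]])}
{'intrinsics': array([[511.35415665,   0.        , 310.29156311],
       [  0.        , 511.35415665, 195.75548176],
       [  0.        ,   0.        ,   1.        ]]), 'extrinsics': array([[ 0.24612063, -0.87747481,  0.41165835, -0.31730824],
       [-0.96918314, -0.22737424,  0.09478926, -0.1813479 ],
       [ 0.01042531, -0.42230193, -0.90639528,  1.79175857],
       [ 0.        ,  0.        ,  0.        ,  1.        ]])}
{'clock': 0.1, 'joint_pos': array([ 8.32571785e+01,  2.05894801e+01,  6.40128377e-01, -1.66418311e-02,
       -7.01365560e+01, -1.65065266e+01]), 'qvel': array([-0.03472832, -0.11905638,  0.06209674,  0.04620313,  0.04400128,
        0.06303012]), 'tau': array([-1.14651382e-03, -5.84164560e+01,  2.93751097e+01,  7.01535836e+00,
        1.02176482e-02, -4.87190653e-05]), 'tool_pos': array([0.26630883, 0.61977899, 0.22570396]), 'orientation': array([ 1.79913187e+02, -9.41018729e-03, -2.32550073e+01]), 'force': array([-0.46492074, -1.48023849,  0.29630767]), 'moment': array([ 0.03266524,  0.01457332, -0.02403949]), 'gripper_force': 0.0, 'opening': 0.08786345391463163}
```

View pics/scene0.png

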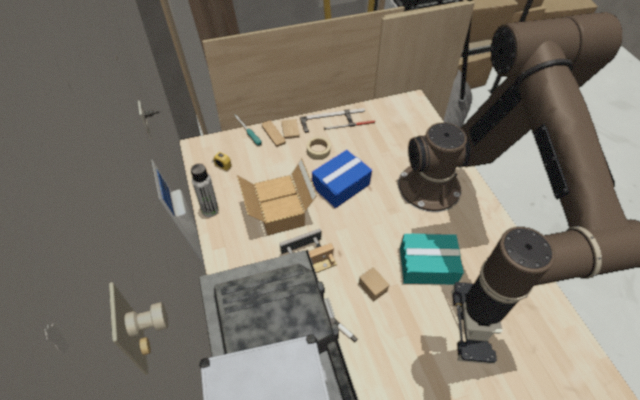

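View pics/top0.png

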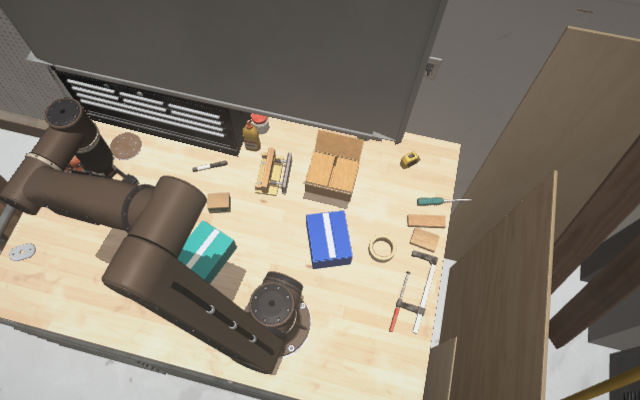

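The scene view shows the carton near (280,205), with the fence and stop at (305,245). In the top view the carton is at (332,170) and the fence at (287,172). I'll enlarge both.

```bash
cat > h.py <<'E'
import numpy as np, cv2
from plant import telemetry, viewer
C={n:viewer.camera_info(n) for n in("scene","top")}
def ray(n,uv):
    K,T=C[n]["intrinsics"],C[n]["extrinsics"]
    return T[:3,3],T[:3,:3]@np.linalg.solve(K,[uv[0],uv[1],1.])
def onz(n,uv,z):
    o,d=ray(n,uv); return o+d*(z-o[2])/d[2]
def tri(a,b):
    (o,d),(p,e)=ray("scene",a),ray("top",b)
    s=np.linalg.lstsq(np.c_[d,-e],p-o,rcond=None)[0]
    q,r=o+d*s[0],p+e*s[1]; return (q+r)/2,np.linalg.norm(q-r)
def proj(n,P):
    K,T=C[n]["intrinsics"],C[n]["extrinsics"]
    c=K@(T[:3,:3].T@(np.asarray(P)-T[:3,3])); return c[:2]/c[2]
def crop(n,x,y,w,h,k,name):
    im=viewer.snapshot(n)[:,:,::-1]
    cv2.imwrite(name,cv2.resize(im[y:y+h,x:x+w],None,fx=k,fy=k,interpolation=cv2.INTER_CUBIC))
E
python3 - <<'E'
from h import *
import cv2
a=cv2.imread("pics/scene0.png")[130:290,190:380]; b=cv2.imread("pics/top0.png")[110:270,230:430]
r=lambda i,k:cv2.resize(i,None,fx=k,fy=k,interpolation=cv2.INTER_CUBIC)
c=np.full((600,800,3),0,np.uint8)
A=r(a,2.0)
cv2.imwrite("pics/a.png",r(cv2.imread("pics/scene0.png")[160:280,225:385],5)); cv2.imwrite("pics/b.png",r(cv2.imread("pics/top0.png")[120:240,240:400],5))
E
```

```text
(no output)
```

View pics/a.png

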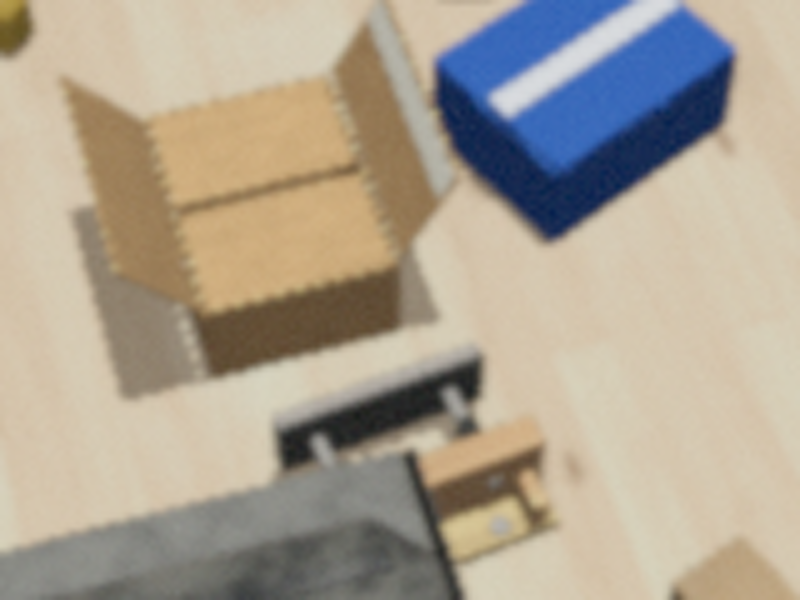

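View pics/b.png

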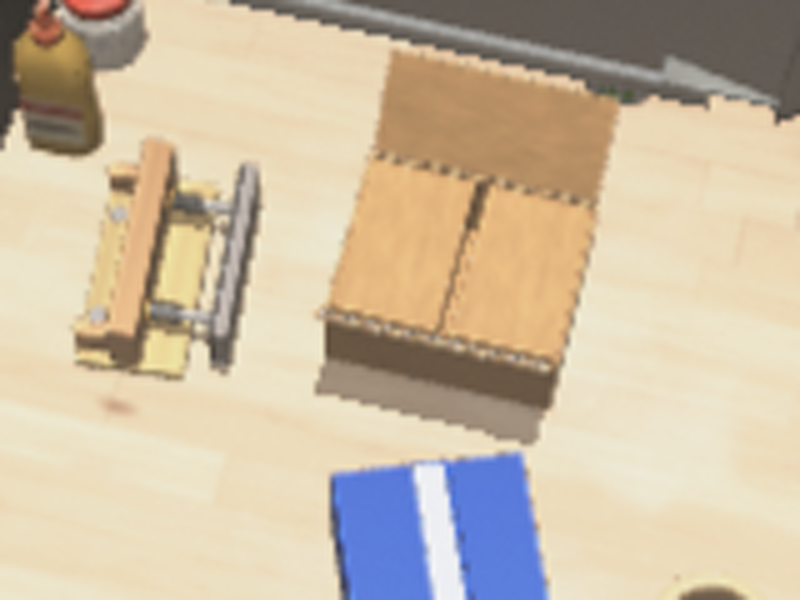

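Both enlargements show all the relevant corners: carton top, both flap edges and fence plate. I'll convert them to positions.

```bash
cat > m.py <<'E'
from h import *
np.set_printoptions(precision=4,suppress=True)
S=lambda x,y:((x+.5)/5-.5+225,(y+.5)/5-.5+160)
T=lambda x,y:((x+.5)/5-.5+240,(y+.5)/5-.5+120)
P={"far-y":((150,120),(597,200)),"far+y":((205,310),(375,155)),"near+y":((395,262),(325,318)),"near-y":((335,80),(552,365)),
"in-y":((65,78),(618,100)),"in+y":((115,272),(392,50)),"out-y":((378,2),(537,442)),"out+y":((447,190),(318,392)),
"fence near":((480,345),(228,370)),"fence far":((275,415),(260,165)),
"cabinet corner":((410,455),(0,180))}
for k,(a,b) in P.items(): print(k,*tri(S(*a),T(*b)),"z.087",onz("top",T(*b),.087),onz("scene",S(*a),.087))
for k in("fence near","fence far"): print(k,onz("scene",S(*P[k][0]),.071),onz("top",T(*P[k][1]),.071))
for n,uv in {"blue":(328,238),"tape":(381,248)}.items(): print(n,onz("top",uv,.05))
# cabinet lower edge in top
for uv in((395,140),(243,105),(240,152),(420,80)): print("cab",onz("top",uv,0),onz("top",uv,.4))
for uv in((308,252),(200,272)): print("cabS",onz("scene",uv,.2),onz("scene",uv,.4))
E
python3 m.py
```

```text
far-y [ 0.648  -0.1437  0.0871] 0.005583760219496539 z.087 [ 0.6507 -0.1452  0.087 ] [ 0.6461 -0.1412  0.087 ]
far+y [0.6484 0.0283 0.0836] 0.0003343839088827291 z.087 [0.6463 0.028  0.087 ] [0.6488 0.0304 0.087 ]
near+y [0.5099 0.0285 0.078 ] 0.00928757023863642 z.087 [0.5016 0.0301 0.087 ] [0.5149 0.0309 0.087 ]
near-y [ 0.5082 -0.1416  0.0824] 0.0004128380042144454 z.087 [ 0.5062 -0.1418  0.087 ] [ 0.509  -0.1376  0.087 ]
in-y [ 0.7004 -0.1436  0.1515] 0.0021647317327461563 z.087 [ 0.7415 -0.1427  0.087 ] [ 0.6959 -0.1979  0.087 ]
in+y [0.7024 0.0291 0.1517] 0.0023437214187963656 z.087 [0.7414 0.038  0.087 ] [ 0.6996 -0.0184  0.087 ]
out-y [ 0.4495 -0.1578  0.1155] 0.04379314878658436 z.087 [ 0.4428 -0.1445  0.087 ] [ 0.4572 -0.2012  0.087 ]
out+y [0.452  0.0073 0.1004] 0.03800395879712322 z.087 [0.4416 0.0199 0.087 ] [ 0.4618 -0.0175  0.087 ]
fence near [0.4666 0.0915 0.0443] 0.012592575951457668 z.087 [0.4422 0.0886 0.087 ] [0.4805 0.113  0.087 ]
fence far [0.6241 0.1142 0.0706] 0.001129780773509503 z.087 [0.6156 0.111  0.087 ] [0.6255 0.1246 0.087 ]
cabinet corner [0.5395 0.2552 0.1741] 0.07110542255917797 z.087 [0.553  0.2993 0.087 ] [0.5503 0.1799 0.087 ]
fence near [0.4769 0.1031 0.071 ] [0.4494 0.0911 0.071 ]
fence far [0.6237 0.1148 0.071 ] [0.6244 0.1138 0.071 ]
blue [ 0.3263 -0.1028  0.05  ]
tape [ 0.3368 -0.2961  0.05  ]
cab [ 0.8265 -0.2668  0.    ] [ 0.5711 -0.2478  0.4   ]
cab [0.8337 0.3838 0.    ] [0.5768 0.2576 0.4   ]
cab [0.6136 0.3273 0.    ] [0.4058 0.2138 0.4   ]
cab [ 1.1521 -0.318   0.    ] [ 0.8241 -0.2875  0.4   ]
cabS [0.5671 0.2495 0.2   ] [0.6018 0.3613 0.4   ]
cabS [0.8795 0.2194 0.2   ] [0.8609 0.3364 0.4   ]
```

The fence is yawed about 0.08 rad from the carton and the gap is about 75 mm. I still need to know how far the grey wall or panel stands behind the carton before reaching there.

Run:
```python
from h import *
np.set_printoptions(precision=3,suppress=True)
print("handle",tri((145,110),(432,67)))
for uv in((205,213),(203,170)): print("bottle",[onz("scene",uv,z) for z in(0,.15)])
for uv in((181,140),(200,268),(190,215)): print("edge",onz("scene",uv,0))
print("bottle in top",proj("top",onz("scene",(205,210),0)))
for uv in((307,120),(330,125),(365,133)): print("panel bottom line", [onz("top",uv,z) for z in(0,.1,.2,.3,.5)])
for c in((333,470),(525,455),(350,590)): print("blue",onz("top",((c[0])/5+240,c[1]/5+120),.09))
# segmented wall objects
print("ruleS",onz("scene",(222,162),0.03), onz("top",(410,160),.03))
```

```text
handle (array([ 0.936, -0.325,  0.351]), np.float64(0.007928900799735093))
bottle [array([ 0.842, -0.132,  0.   ]), array([ 0.834, -0.018,  0.15 ])]
bottle [array([ 0.814, -0.339,  0.   ]), array([ 0.809, -0.203,  0.15 ])]
edge [ 0.873 -0.527  0.   ]
edge [0.896 0.088 0.   ]
edge [ 0.895 -0.139  0.   ]
bottle in top [366.372 130.976]
panel bottom line [array([0.829, 0.105, 0.   ]), array([0.765, 0.089, 0.1  ]), array([0.701, 0.073, 0.2  ]), array([0.637, 0.057, 0.3  ]), array([0.509, 0.025, 0.5  ])]
panel bottom line [array([ 0.83 ,  0.007, -0.   ]), array([ 0.766, -0.004,  0.1  ]), array([ 0.702, -0.014,  0.2  ]), array([ 0.638, -0.025,  0.3  ]), array([ 0.51 , -0.046,  0.5  ])]
panel bottom line [array([ 0.828, -0.141,  0.   ]), array([ 0.764, -0.144,  0.1  ]), array([ 0.7  , -0.146,  0.2  ]), array([ 0.636, -0.148,  0.3  ]), array([ 0.509, -0.153,  0.5  ])]
blue [ 0.382 -0.008  0.09 ]
blue [ 0.428 -0.14   0.09 ]
blue [ 0.296 -0.043  0.09 ]
ruleS [ 0.736 -0.33   0.03 ] [ 0.732 -0.339  0.03 ]
```

Run:
```python
import cv2
a=cv2.imread("pics/scene0.png")[90:290,80:330]
b=cv2.imread("pics/top0.png")[40:180,240:460]
k=lambda i:cv2.resize(i,(400,int(i.shape[0]*400/i.shape[1])),interpolation=cv2.INTER_CUBIC)
a,b=k(a),k(b);h=max(len(a),len(b))
p=lambda i:cv2.copyMakeBorder(i,0,h-len(i),0,0,cv2.BORDER_CONSTANT)
cv2.imwrite("pics/c.png",cv2.hconcat([p(a),p(b)]))
```

```text
(no output)
```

View pics/c.png

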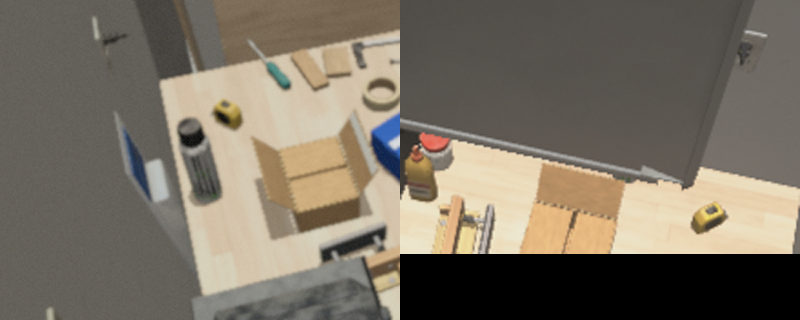

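The left crop shows the bottle near scene (203,190), standing behind the carton. The right crop shows a framed grey panel that hides that bottle in the top view. I'll work out whether the panel is vertical and how high it hangs.

Run:
```python
from h import *
np.set_printoptions(precision=3,suppress=True)
for z in(0,.1,.2,.3,.4,.5,.7,.9):
    P=onz("top",(395,140),z)
    f=lambda d:(lambda v:v[0]/v[1])(proj("top",P+d)-proj("top",P))
    print(z,P,"slope up %.3f back %.3f"%(f(np.array([0,0,.2])),f(np.array([.2,0,0]))),"scene",proj("scene",P), proj("scene",P+[0,.3,0]))
im=cv2.imread("pics/top0.png")
g=cv2.cvtColor(im,cv2.COLOR_BGR2GRAY)
for y in(0,20,40,60,80,100,120): print(y,g[y,385:470:3])
```

```text
0 [ 0.826 -0.267  0.   ] slope up -0.308 back -0.214 scene [202.924 184.4  ] [217.508 249.223]
0.1 [ 0.763 -0.262  0.1  ] slope up -0.308 back -0.214 scene [215.548 164.24 ] [232.232 229.776]
0.2 [ 0.699 -0.257  0.2  ] slope up -0.308 back -0.214 scene [229.264 142.336] [248.383 208.446]
0.3 [ 0.635 -0.253  0.3  ] slope up -0.308 back -0.214 scene [244.221 118.451] [266.176 184.947]
0.4 [ 0.571 -0.248  0.4  ] slope up -0.308 back -0.214 scene [260.595  92.303] [285.875 158.929]
0.5 [ 0.507 -0.243  0.5  ] slope up -0.308 back -0.214 scene [278.597  63.554] [307.806 129.965]
0.7 [ 0.38  -0.233  0.7  ] slope up -0.308 back -0.214 scene [320.564  -3.465] [360.068  60.941]
0.9 [ 0.252 -0.224  0.9  ] slope up -0.308 back -0.214 scene [372.95  -87.123] [427.632 -28.291]
0 [ 78  77  77  78  77  77  77  76  75  77  76  76  76  77  77  77  74  72
  69  76  76  95 102 101 103 102 102 102 102]
20 [ 78  78  77  78  78  78  78  79  79  79  79  79  79  78  77  74  72  79
  79 103 104 104 103 103 102 104 104 103 103]
40 [ 80  80  80  80  80  80  81  79  80  80  80  80  80  76  74  81  82 104
 105 105 104 105 105 104 104 104 105 104 104]
60 [ 83  82  81  82  83  82  82  82  81  82  81  78  74  82  83 104 103 103
 134 106 106 106 105 106 106 106 106 106 106]
80 [ 83  83  84  83  84  84  85  85  83  82  79  84  90 107 108 106 105 107
 107 107 107 108 108 107 107 107 106 107 107]
100 [ 87  86  86  87  87  86  85  83  84  86 103 110 110 109 109 108 110 109
 109 109 110 110 108 107 108 108 108 109 108]
120 [ 90  91  90  91  90  90  88  88 112 113 113 112 111 111 112 111 111 112
 110 111 111 110 111 110 109 109 110 109 108]
```

The panel's edge is vertical and it doesn't show in the scene view. It is most likely a wall cupboard overhanging the carton, bounded by x ≈ 0.83 − 0.64·z. I'll keep the wrist low or on the −y side, and fold the inner flap with the tool tilted 45° from the −y side. First, the transit with the gripper shut.

Emit:
carry_out:
  rows:
    - [0.038,0.041,-0.009,0,0,-0.05]
    - [0.077,0.081,-0.019,0,0,-0.1]
    - [0.115,0.122,-0.028,0,0,-0.15]
    - [0.153,0.162,-0.037,0,0,-0.2]
    - [0.192,0.203,-0.047,0,0,-0.25]
    - [0.23,0.244,-0.056,0,0,-0.3]
    - [0.269,0.284,-0.066,0,0,-0.35]
    - [0.307,0.325,-0.075,0,0,-0.406]
  grip: -1

```text
clock: 1.1
tool_pos: [0.4204, 0.1986, 0.3019]
orientation: [-180.0, -0.0, 0.1]
force: [1.2, 1.3, 0.2]
opening: 0.0131
gripper_force: 0.0
```

Emit:
carry_out:
  rows:
    - [0.008,0.06,0.005,0,0,0]
    - [0.015,0.12,0.01,0.1,0,0]
    - [0.022,0.18,0.015,0.2,0,0]
    - [0.03,0.24,0.02,0.32,0,0]
    - [0.038,0.3,0.025,0.44,0,0]
    - [0.045,0.36,0.03,0.56,0,0]
    - [0.052,0.42,0.035,0.68,0,0]
    - [0.06,0.48,0.04,0.785,0,0]

```text
clock: 2.1
tool_pos: [0.4753, -0.2442, 0.2641]
orientation: [-134.8, -0.1, -0.1]
force: [3.9, 2.2, 1.5]
opening: 0.0007
gripper_force: 0.0
```

Run:
```python
from h import *
o=telemetry.get_obs(); print(o["joint_pos"],o["tool_pos"],o["orientation"])
```

```text
[ -34.55195303   25.00566215   12.44977764  -37.10238377 -103.80753818
  124.08023029] [ 0.47531124 -0.24415154  0.26411136] [-1.34757391e+02 -6.91492552e-02 -6.91393982e-02]
```

Emit:
carry_out:
  rows:
    - [0.042,0.007,0.009,0,0,0]
    - [0.084,0.014,0.018,0,0,0]
    - [0.125,0.021,0.027,0,0,0]
    - [0.165,0.007,0.044,0,0,0]
    - [0.205,-0.006,0.061,0,0,0]
    - [0.245,-0.019,0.078,0,0,0]
    - [0.28,-0.032,0.095,0,0,0]
    - [0.28,-0.032,0.095,0,0,0]

```text
clock: 3.1
tool_pos: [0.7568, -0.1485, 0.2178]
orientation: [-134.9, 0.1, 0.2]
force: [-0.0, 0.4, -0.3]
opening: 0.0005
gripper_force: 0.0
```

Run:
```python
from h import *
o=telemetry.get_obs(); print(o["joint_pos"],o["tool_pos"],o["orientation"])
cv2.imwrite("pics/s1.png",cv2.hconcat([cv2.resize(viewer.snapshot(n)[y:y+200,x:x+200,::-1],(400,400)) for n,x,y in(("scene",160,110),("top",240,60))]))
```

```text
[ -19.38579289   41.71689124   37.6031731   -42.74287249 -100.79542317
  106.88784585] [ 0.75684568 -0.1484545   0.21782127] [-1.34919778e+02  1.17831770e-01  1.85975937e-01]
```

View pics/s1.png

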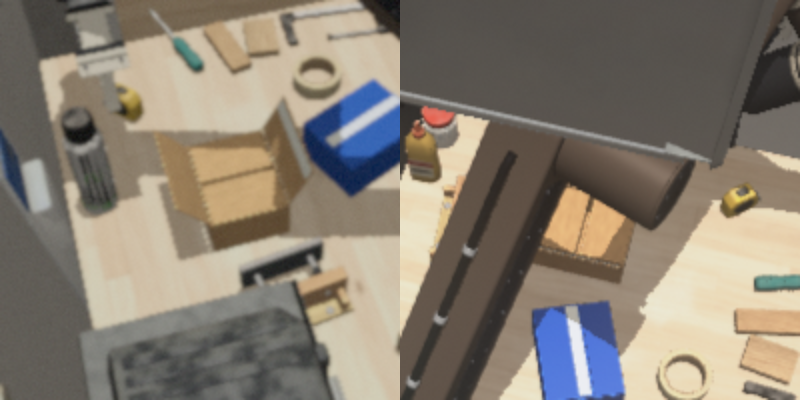

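The view shows the finger hovering behind the inner flap at crop (112,95), and everything is clear. Next I lower it behind the flap and sweep towards the robot.

Emit:
carry_out:
  rows:
    - [-0.007,0.013,0.026,0,0,0]
    - [-0.013,0.026,0.052,0,0,0]
    - [-0.015,0.039,0.078,0,0,0]
    - [-0.035,0.037,0.077,0,0,0]
    - [-0.056,0.035,0.075,0,0,0]
    - [-0.075,0.03,0.07,0,0,0]
    - [-0.092,0.025,0.064,0,0,0]
    - [-0.108,0.021,0.06,0,0,0]

```text
clock: 4.2
tool_pos: [0.6465, -0.1247, 0.1636]
orientation: [-135.1, -0.0, -0.0]
force: [-0.3, 1.1, -0.3]
opening: 0.0007
gripper_force: 0.2
```

Emit:
carry_out:
  rows:
    - [-0.027,0.001,0.001,0,0,0]
    - [-0.042,0.008,0.008,0,0,0]
    - [-0.05,0.016,0.016,0,0,0]
    - [-0.055,0.023,0.023,0,0,0]
    - [-0.059,0.03,0.03,0,0,0]
    - [-0.061,0.035,0.035,0,0,0]
    - [-0.062,0.039,0.039,0,0,0]
    - [-0.062,0.039,0.039,0,0,0]

```text
clock: 5.2
tool_pos: [0.5854, -0.1239, 0.107]
orientation: [-135.0, 0.0, 0.0]
force: [0.7, 0.6, -0.2]
opening: 0.0003
gripper_force: 0.0
```

Run:
```python
from h import *
cv2.imwrite("pics/s2.png",cv2.resize(viewer.snapshot("scene")[130:290,200:400,::-1],None,fx=3.5,fy=3.5,interpolation=cv2.INTER_CUBIC))
```

```text
(no output)
```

View pics/s2.png

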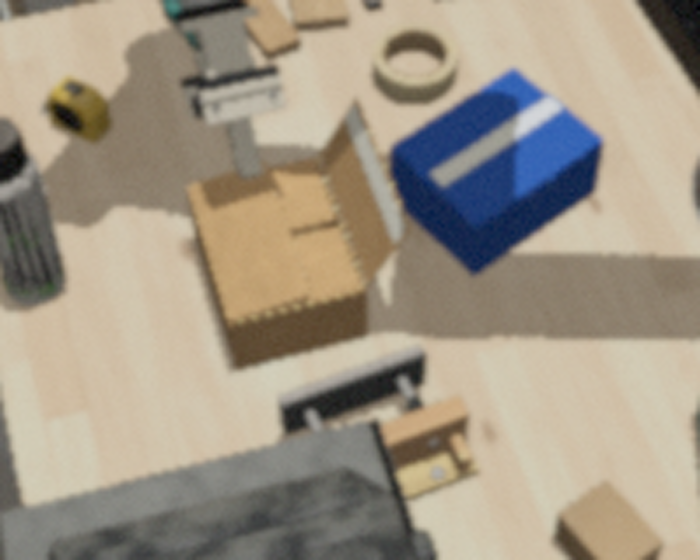

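The inner flap is nearly flat over the carton, at crop (270,240). I'll press it gently.

Emit:
carry_out:
  rows:
    - [0,0.001,0.001,0,0,0]
    - [0,0.002,0.002,0,0,0]
    - [0,0.003,0.003,0,0,0]

```text
clock: 5.62
tool_pos: [0.5855, -0.124, 0.1035]
orientation: [-135.0, -0.0, 0.0]
force: [-0.2, -0.5, 0.6]
opening: 0.0003
gripper_force: 0.1
```

Emit:
carry_out:
  rows:
    - [0,0.0015,0.0015,0,0,0]
    - [0,0.003,0.003,0,0,0]
    - [0,0.003,0.003,0,0,0]

```text
clock: 6.0
tool_pos: [0.5853, -0.124, 0.0988]
orientation: [-135.0, 0.0, 0.0]
force: [-0.9, -0.0, -0.4]
opening: 0.0006
gripper_force: 0.0
```

Emit:
carry_out:
  rows:
    - [0,0.0015,0.0015,0,0,0]
    - [0,0.003,0.003,0,0,0]
    - [0,0.003,0.003,0,0,0]

```text
clock: 6.38
tool_pos: [0.5856, -0.1241, 0.0964]
orientation: [-135.0, -0.1, 0.1]
force: [-1.4, -1.0, 8.3]
opening: 0.0003
gripper_force: 4.5
```

Contact at 8 N, so the inner flap is flat. I hold briefly, lift, and cross to the robot side of the outer flap.

Emit:
carry_out:
  rows:
    - [0,0,0,0,0,0]
    - [0,-0.03,-0.03,0,0,0]
    - [0,-0.07,-0.07,0,0,0]
    - [-0.04,-0.081,-0.081,0,0,0]
    - [-0.1,-0.081,-0.081,0,0,0]
    - [-0.158,-0.081,-0.081,0,0,0]
    - [-0.16,-0.056,-0.056,0,0,0]
    - [-0.16,-0.031,-0.031,0,0,0]

```text
clock: 7.38
tool_pos: [0.4252, -0.1244, 0.1388]
orientation: [-135.1, -0.1, -0.0]
force: [0.9, -0.3, -1.4]
opening: 0.0005
gripper_force: 0.0
```

Run:
```python
from h import *
cv2.imwrite("pics/s3.png",cv2.resize(viewer.snapshot("scene")[130:290,200:400,::-1],None,fx=3.5,fy=3.5,interpolation=cv2.INTER_CUBIC))
```

```text
(no output)
```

View pics/s3.png

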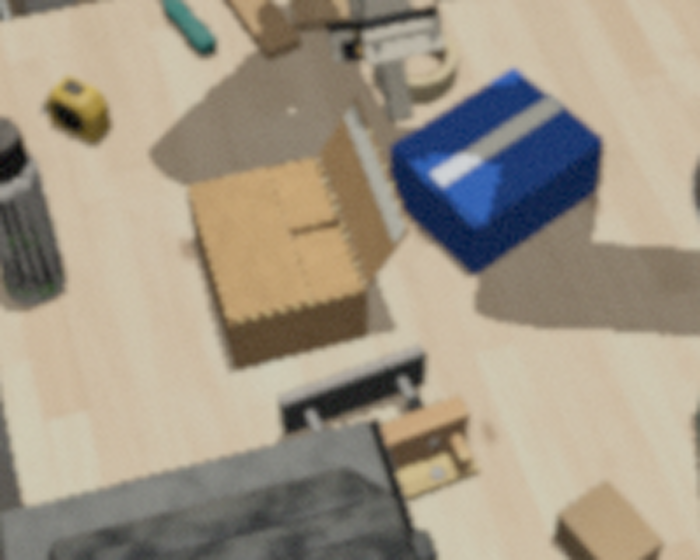

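The inner flap lies flat. The outer flap still leans open, and the finger is on its robot side at crop (395,95). Sweeping it over.

Emit:
carry_out:
  rows:
    - [0.025,-0.002,-0.002,0,0,0]
    - [0.05,-0.007,-0.007,0,0,0]
    - [0.07,-0.014,-0.014,0,0,0]
    - [0.09,-0.018,-0.018,0,0,0]
    - [0.108,-0.016,-0.016,0,0,0]
    - [0.122,-0.007,-0.007,0,0,0]
    - [0.132,0.004,0.004,0,0,0]
    - [0.14,0.013,0.013,0,0,0]

```text
clock: 8.43
tool_pos: [0.5653, -0.1237, 0.1184]
orientation: [-135.0, 0.1, 0.0]
force: [-0.7, 1.1, -0.0]
opening: 0.0003
gripper_force: 0.2
```

Emit:
carry_out:
  rows:
    - [0.002,0.003,0.003,0,0,0]
    - [0.004,0.006,0.006,0,0,0]
    - [0.004,0.009,0.009,0,0,0]
    - [0.004,0.009,0.009,0,0,0]

```text
clock: 8.93
tool_pos: [0.5693, -0.1241, 0.1076]
orientation: [-135.0, 0.0, -0.0]
force: [-0.1, -1.2, -0.2]
opening: 0.0006
gripper_force: 0.0
```

Emit:
carry_out:
  rows:
    - [0,0.0015,0.0015,0,0,0]
    - [0,0.003,0.003,0,0,0]
    - [0,0.003,0.003,0,0,0]

```text
clock: 9.3
tool_pos: [0.5694, -0.124, 0.1033]
orientation: [-135.0, 0.0, 0.0]
force: [1.0, -0.6, -0.3]
opening: 0.0005
gripper_force: 0.0
```

Emit:
carry_out:
  rows:
    - [0,0.0015,0.0015,0,0,0]
    - [0,0.002,0.002,0,0,0]
    - [0,0.002,0.002,0,0,0]

```text
clock: 9.68
tool_pos: [0.5695, -0.124, 0.1008]
orientation: [-135.0, -0.0, 0.0]
force: [-0.3, -0.6, 3.8]
opening: 0.0007
gripper_force: 1.4
```

The outer flap is flat at 3.8 N. I hold, lift, back off and turn the tool so both fingers will push.

Emit:
carry_out:
  rows:
    - [0,0,0,0,0,0]
    - [0,0,0,0,0,0]
    - [0,-0.02,-0.02,0,0,0]
    - [0,-0.03,-0.06,0,0,0.1]
    - [0,-0.035,-0.1,0,0,0.28]
    - [0,-0.035,-0.15,0,0,0.46]
    - [0,-0.035,-0.2,0,0,0.64]
    - [0,-0.035,-0.22,0,0,0.82]
  grip: 1

```text
clock: 10.68
tool_pos: [0.5696, -0.2575, 0.2833]
orientation: [-146.0, 31.1, -37.6]
force: [-0.2, -0.3, -0.3]
opening: 0.075
gripper_force: 0.0
```

Emit:
carry_out:
  rows:
    - [0,0,0,0,0,0.18]
    - [0,0,0,0,0,0.36]
    - [0,0,0,0,0,0.54]
    - [0,0,0,0,0,0.751]
    - [0,0,0,0,0,0.751]

```text
clock: 11.3
tool_pos: [0.5694, -0.255, 0.2811]
orientation: [180.0, 44.9, -90.0]
force: [0.5, -0.1, 0.2]
opening: 0.0878
gripper_force: 0.0
```

Run:
```python
from h import *
o=telemetry.get_obs(); print(o["joint_pos"],o["tool_pos"],o["orientation"])
for n,x,y in(("scene",225,160),("top",240,120)):
    im=viewer.snapshot(n)[:,:,::-1]; cv2.imwrite(f"pics/{n}4.png",im)
a=cv2.resize(cv2.imread("pics/scene4.png")[165:265,230:330],None,fx=4,fy=4,interpolation=cv2.INTER_CUBIC)
b=cv2.resize(cv2.imread("pics/top4.png")[135:235,260:360],None,fx=4,fy=4,interpolation=cv2.INTER_CUBIC)
cv2.imwrite("pics/d.png",cv2.hconcat([a,b]))
```

```text
[ -31.41390937   30.87447448   25.17796095  -39.13595854 -107.21646373
   27.22187301] [ 0.56940893 -0.25502085  0.28107421] [179.98689166  44.93906952 -90.02827125]
```

View pics/d.png

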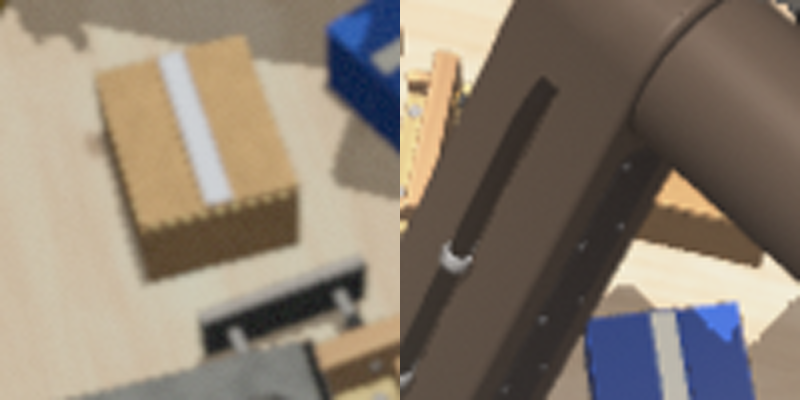

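The carton is closed, with the white strip on top at crop (195,125). I'll measure its pose and the fence's from this view.

Run:
```python
from h import *
np.set_printoptions(precision=4,suppress=True)
S=lambda x,y:((x+.5)/4-.5+230,(y+.5)/4-.5+165)
for z,n,a,b in((.09,"front edge",(298,185),(140,228)),(.09,"back edge",(245,38),(97,75)),(.092,"stripL",(160,57),(203,203)),(.092,"stripR",(183,50),(232,195)),(.09,"left",(97,75),(140,228)),(.09,"right",(245,38),(298,185)),(.071,"fence",(365,261),(203,315))):
    A,B=onz("scene",S(*a),z),onz("scene",S(*b),z); d=B-A
    print(n,A[:2],B[:2],"len %.4f ang x %.3f ang y %.3f"%(np.hypot(*d[:2]),np.arctan2(d[1],d[0]),np.arctan2(-d[0],d[1])))
# subpixel strip direction: white mask
im=cv2.imread("pics/scene4.png");h=cv2.cvtColor(im,cv2.COLOR_BGR2HSV)
m=(h[:,:,1]<45)&(h[:,:,2]>150); q=np.zeros_like(m); q[175:218,265:290]=1
v,u=np.nonzero(m&q); P=np.array([onz("scene",p,.092)[:2] for p in zip(u,v)])
vx=cv2.fitLine(P.astype(np.float32),cv2.DIST_HUBER,0,1e-4,1e-4).ravel(); print(len(P),vx,np.arctan2(-vx[0],vx[1]),P.min(0),P.max(0))
# fence plate dark back face / grey top mask: top light edge rows per column
g=cv2.cvtColor(im,cv2.COLOR_BGR2GRAY).astype(float)
pts=[]
for u in range(284,319,2):
    c=g[222:252,u]; d=np.diff(c); k=np.argmin(d); pts.append((u,222+k+.5,round(d[k])))
A=np.array([p[:2] for p in pts]);P=np.array([onz("scene",p,.071)[:2] for p in A]).astype(np.float32)
f=cv2.fitLine(P,cv2.DIST_HUBER,0,1e-4,1e-4).ravel(); print("fence back-top edge",f,np.arctan2(f[1],f[0]),pts[::4])
```

```text
front edge [0.5124 0.0289] [0.6522 0.0316] len 0.1399 ang x 0.019 ang y -1.552
back edge [ 0.5102 -0.1427] [ 0.6486 -0.1406] len 0.1384 ang x 0.016 ang y -1.555
stripL [ 0.5899 -0.1424] [0.5952 0.0241] len 0.1665 ang x 1.539 ang y -0.032
stripR [ 0.5681 -0.1441] [0.5695 0.0235] len 0.1676 ang x 1.562 ang y -0.009
left [ 0.6486 -0.1406] [0.6522 0.0316] len 0.1722 ang x 1.550 ang y -0.021
right [ 0.5102 -0.1427] [0.5124 0.0289] len 0.1717 ang x 1.558 ang y -0.012
fence [0.4776 0.1083] [0.622  0.1185] len 0.1448 ang x 0.071 ang y -1.500
286 [ 0.0042  1.      0.5814 -0.0586] -0.0041747848 [ 0.5688 -0.165 ] [0.6014 0.0273]
fence back-top edge [0.9945 0.105  0.5603 0.1205] 0.10520977 [(284, np.float64(244.5), -42), (292, np.float64(241.5), -46), (300, np.float64(238.5), -45), (308, np.float64(235.5), -48), (316, np.float64(232.5), -44)]
```

Emit:
carry_out:
  rows:
    - [0.022,-0.004,0.035,-0.01,0,-0.01]
    - [0.044,-0.008,0.07,-0.02,0,-0.02]
    - [0.066,-0.012,0.105,-0.03,0,-0.03]
    - [0.088,-0.016,0.14,-0.04,0,-0.04]
    - [0.11,-0.02,0.175,-0.05,0,-0.05]
    - [0.1315,-0.023,0.205,-0.06,0,-0.06]
    - [0.1315,-0.023,0.209,-0.06,0,-0.06]
    - [0.1315,-0.023,0.209,-0.06,0,-0.06]

```text
clock: 12.4
tool_pos: [0.5928, -0.2004, 0.041]
orientation: [-179.9, 44.9, -85.0]
force: [-0.7, -0.7, 0.5]
opening: 0.0871
gripper_force: 0.0
```

Emit:
carry_out:
  rows:
    - [-0.016,0,0.016,0,0,0]
    - [-0.028,0,0.028,0,0,0]
    - [-0.034,0,0.034,0,0,0]
    - [-0.04,0,0.04,0,0,0]
    - [-0.046,0,0.046,0,0,0]
    - [-0.053,0,0.053,0,0,0]
    - [-0.06,0,0.06,0,0,0]
    - [-0.067,0,0.067,0,0,0]

```text
clock: 13.4
tool_pos: [0.584, -0.1054, 0.0401]
orientation: [179.9, 45.0, -85.2]
force: [0.9, -5.3, 4.9]
opening: 0.0875
gripper_force: 2.6
```

```bash
cat > f.py <<'E'
from h import *
np.set_printoptions(precision=4,suppress=True)
F=[];
for i in range(4): im=viewer.snapshot("scene")[:,:,::-1]; F.append(telemetry.get_obs()["force"])
o=telemetry.get_obs(); print(o["clock"],o["tool_pos"],np.mean(F,0),o["orientation"])
cv2.imwrite("pics/cur.png",im)
h=cv2.cvtColor(im,cv2.COLOR_BGR2HSV)
m=(h[:,:,1]<45)&(h[:,:,2]>150); q=np.zeros_like(m); q[175:245,262:292]=1
n,l,st,c=cv2.connectedComponentsWithStats((m&q).astype(np.uint8)); k=1+np.argmax(st[1:,4])
v,u=np.nonzero(l==k); P=np.array([onz("scene",p,.092)[:2] for p in zip(u,v)]).astype(np.float32)
w=cv2.fitLine(P,cv2.DIST_HUBER,0,1e-4,1e-4).ravel(); w*=1
print("strip",len(P),w,"yaw",np.arctan2(-w[0]*np.sign(w[1]),abs(w[1])),P[:,1].min(),P[:,1].max())
E
python3 f.py
```

```text
13.6 [ 0.5837 -0.1047  0.0397] [ 0.1079 -0.423   0.5852] [179.8709  45.0559 -85.1903]
strip 245 [ 0.0517 -0.9987  0.5703 -0.0214] yaw 0.051726896 -0.09830152 0.072623305
```

Emit:
carry_out:
  rows:
    - [-0.004,0,0.004,0,0,0]
    - [-0.008,0,0.008,0,0,0]
    - [-0.011,0,0.011,0,0,0]
    - [-0.014,0,0.014,0,0,0]
    - [-0.014,0,0.014,0,0,0]

```text
clock: 14.22
tool_pos: [0.5826, -0.0853, 0.0402]
orientation: [180.0, 45.0, -85.1]
force: [-0.9, -0.3, 0.5]
opening: 0.0875
gripper_force: 0.0
```

```bash
python3 f.py
python3 - <<'E'
import cv2
a=cv2.imread("pics/cur.png");print(cv2.imwrite("pics/e.png",cv2.resize(a[160:280,240:380],None,fx=5,fy=5,interpolation=cv2.INTER_CUBIC)))
E
```

```text
14.425 [ 0.5827 -0.0857  0.0402] [0.3244 0.0936 0.1086] [179.9852  44.9988 -85.1414]
strip 218 [ 0.0169 -0.9999  0.5703 -0.0024] yaw 0.016897872 -0.0787465 0.07647859
True
```

```bash
cat > y.py <<'E'
from h import *
import sys
im=cv2.imread("pics/cur.png");h=cv2.cvtColor(im,cv2.COLOR_BGR2HSV)
b=((h[:,:,0]>8)&(h[:,:,0]<22)&(h[:,:,1]>85)&(h[:,:,2]>130)).astype(np.uint8)
w=((h[:,:,1]<50)&(h[:,:,2]>140)).astype(np.uint8)
n,l,st,c=cv2.connectedComponentsWithStats(w)
for k in range(1,n):
    if 100<st[k,4]<600 and 255<c[k,0]<310 and 180<c[k,1]<250:
        v,u=np.nonzero(l==k); r=cv2.minAreaRect(np.c_[u,v].astype(np.float32)); B=cv2.boxPoints(r)
        P=np.array([onz("scene",p,.092)[:2] for p in B]); print("strip",st[k],"\n",P.round(4))
        e=[P[(i+1)%4]-P[i] for i in range(4)]
        print("yaw",[round(float(np.arctan2(-d[0]*np.sign(d[1]),abs(d[1]))),3) for d in e if np.hypot(*d)>.08])
        s=[]
        for y in range(st[k,1]+3,st[k,1]+st[k,3]-6):
            x=np.nonzero(l[y]==k)[0]; s.append(onz("scene",(x.mean(),y),.092)[:2])
        s=np.array(s[2:-6]);p=np.polyfit(s[:,1],s[:,0],1);print("midline yaw",-np.arctan(p[0]))
E
python3 y.py; cp pics/cur.png pics/k.png; cp pics/scene4.png pics/cur.png; python3 y.py; cp pics/k.png pics/cur.png
```

```text
strip [273 188  27  43 319] 
 [[ 0.5903 -0.0958]
 [ 0.5643 -0.1028]
 [ 0.5467  0.0935]
 [ 0.5711  0.099 ]]
yaw [0.089, 0.098]
midline yaw 0.08825048151782108
strip [280 228  42  17 117] 
 [[0.6265 0.1272]
 [0.4808 0.1087]
 [0.4809 0.121 ]
 [0.6259 0.1391]]
yaw [-1.444, -1.447]Traceback (most recent call last):
  File "y.py", line 16, in <module>
    s=np.array(s[2:-6]);p=np.polyfit(s[:,1],s[:,0],1);print("midline yaw",-np.arctan(p[0]))
                                     ~^^^^^
IndexError: too many indices for array: array is 1-dimensional, but 2 were indexed
```

Emit:
carry_out:
  rows:
    - [-0.0015,0,0.0015,0,0,0]
    - [-0.003,0,0.003,0,0,0]
    - [-0.0045,0,0.0045,0,0,0]
    - [-0.006,0,0.006,0,0,0]
    - [-0.006,0,0.006,0,0,0]

```text
clock: 15.05
tool_pos: [0.5823, -0.0777, 0.0401]
orientation: [-180.0, 44.9, -85.1]
force: [1.5, -3.7, 0.3]
opening: 0.0874
gripper_force: 2.3
```

Emit:
carry_out:
  rows:
    - [-0.0015,0,0.0015,0,0,0]
    - [-0.003,0,0.003,0,0,0]
    - [-0.0045,0,0.0045,0,0,0]
    - [-0.0045,0,0.0045,0,0,0]
    - [-0.0045,0,0.0045,0,0,0]

```text
clock: 15.68
tool_pos: [0.5824, -0.0726, 0.0401]
orientation: [-179.9, 44.8, -85.1]
force: [2.9, -8.4, 1.2]
opening: 0.0873
gripper_force: 4.4
```

```bash
python3 f.py;python3 y.py 2>/dev/null
```

```text
15.875 [ 0.5824 -0.0726  0.0401] [ 2.6468 -8.6132  0.7644] [-179.8648   44.8275  -85.0736]
strip 204 [ 0.0106 -0.9999  0.5698 -0.004 ] yaw 0.010588364 -0.06801471 0.07647859
strip [275 188  26  46 336] 
 [[ 0.5887 -0.0879]
 [ 0.5554 -0.0944]
 [ 0.5471  0.1077]
 [ 0.5781  0.1126]]
yaw [0.041, 0.053]
midline yaw 0.08861437419306135
strip [281 229  41  18 118] 
 [[0.6255 0.1335]
 [0.4821 0.1167]
 [0.4822 0.1284]
 [0.625  0.1449]]
yaw [-1.454, -1.456]
midline yaw -1.113432973135237
```

Emit:
carry_out:
  rows:
    - [-0.001,0,0.001,0,0,0]
    - [-0.002,0,0.002,0,0,0]
    - [-0.002,0,0.002,0,0,0]
    - [-0.002,0,0.002,0,0,0]

```text
clock: 16.38
tool_pos: [0.5824, -0.0706, 0.0401]
orientation: [-179.8, 44.8, -85.1]
force: [3.1, -10.6, 1.3]
opening: 0.0877
gripper_force: 5.6
```

```bash
python3 f.py;python3 y.py 2>/dev/null
python3 - <<'E'
import cv2
a=cv2.imread("pics/cur.png");cv2.imwrite("pics/e.png",cv2.resize(a[165:265,245:345],None,fx=6,fy=6,interpolation=cv2.INTER_CUBIC))
E
```

```text
16.575 [ 0.5824 -0.0705  0.0401] [  3.1817 -10.6924   1.3439] [-179.8247   44.764   -85.054 ]
strip 199 [ 0.0271 -0.9996  0.5706  0.0028] yaw 0.02714129 -0.06582114 0.07647859
strip [273 189  29  45 330] 
 [[ 0.5903 -0.0937]
 [ 0.5644 -0.1005]
 [ 0.5465  0.1075]
 [ 0.5707  0.1127]]
yaw [0.086, 0.095]
midline yaw 0.08390709975156774
strip [281 230  42  17 118] 
 [[0.6254 0.1357]
 [0.4801 0.1187]
 [0.4802 0.1305]
 [0.6249 0.147 ]]
yaw [-1.455, -1.457]
```

View pics/e.png

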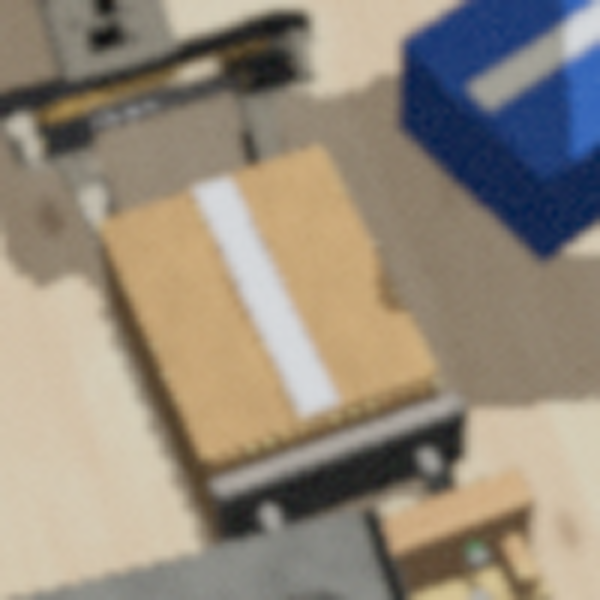

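A green ring shows at crop (475,548) with no red, and the carton sits flush and parallel against the fence plate. I'll add about 1.5 mm to centre the push, then hold.

Emit:
carry_out:
  rows:
    - [-0.001,0,0.001,0,0,0]
    - [-0.001,0,0.001,0,0,0]
    - [-0.001,0,0.001,0,0,0]
    - [-0.001,0,0.001,0,0,0]
    - [-0.001,0,0.001,0,0,0]
    - [-0.001,0,0.001,0,0,0]
    - [-0.001,0,0.001,0,0,0]
    - [-0.001,0,0.001,0,0,0]

```text
clock: 17.58
tool_pos: [0.5824, -0.0695, 0.0401]
orientation: [-179.8, 44.7, -85.0]
force: [2.8, -12.4, 0.8]
opening: 0.0879
gripper_force: 6.2
```

```bash
python3 f.py; python3 -c "
from plant import workorder
print(workorder.close_job())"
```

```text
17.775 [ 0.5824 -0.0695  0.0401] [  3.1912 -12.4771   1.1247] [-179.8051   44.7288  -85.0407]
strip 197 [ 0.0165 -0.9999  0.571  -0.005 ] yaw 0.01654835 -0.06582114 0.07647859
the job is handed in; nothing more can be done
None
```

I handed the job in at 17.8 s with both flaps folded closed in the right order and the arm still pressing the carton flush against the fence: about 12 N at the wrist, an estimated 9–11 N on the fence (green ring showing, no red just before the last 1.5 mm), and I moved none of the bystanders; no verdict came back.

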